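# Return the bench kit to its outline mats

## Robot

A 6-joint arm with a two-finger parallel gripper is mounted at the origin on a cart in front of the work surface, level with it; the furniture and walls round the work are solid. World frame = base frame: x ahead of the robot, y to its left, z up, the work surface at z = 0. Lengths are in mm, angles in rad, forces in N, time in s.
With the tool pointing down it reaches from about 400 to 925 mm from the base axis. Payload 12.5 kg.
Tool frame: the origin (TCP) lies between the finger pads; the fingertips stand 19 mm ahead of it and the grasp point (between the pads) is the TCP (env.tips_ahead is the distance from the TCP to the fingertips, in mm); z points along the fingers, y is the line along which they close (so a half turn about z gives the same grasp; the last joint's range is limited). The gripper opens to 95 mm and grips with 3 to 60 N. Pads are 20 mm wide; open, the fingers measure 119 mm over their backs; the gripper's body (75 mm by 180 mm) begins 59 mm behind the grasp point.
Start: joints at [-1.214, 0.491, 1.559, -0, 1.092, -0.106], TCP at [279.058, -559.259, 233.661] pointing down, gripper open.
Joint ranges: [-3.1, 3.1], [-0.84, 2.19], [0.05, 2.79], [-1.13, 4.28], [0.06, 2.93], [-2.69, 2.69]. Speed limits (rad/s): [2.22, 2.22, 2.79, 3.14, 3.14, 3.14].

## Interface

Orientations are given as [roll, pitch, yaw] about the fixed x, y, z axes, in that order (R = Rz(yaw) Ry(pitch) Rx(roll)).
In Python, from cell import env gives the robot as it stands.
- The arm moves only by the shell command python3 -m crank 'ROWS'. ROWS is JSON, a list of rows, each a list of 5 numbers: the shift along the tool's x, y, z in mm, then the turn about the tool's z in degrees, then the finger opening in mm, from 0 to 95.1. In form: [[dx, dy, dz, yaw, grip], ...]. A call has 1 to 10 rows; each row is the pose to reach, as a shift and turn from the pose commanded when the call began, along the tool's axes at that moment; what a row does not reach only later rows make up. A row lasts 1/12 s, in which the tool goes at most 41.7 mm and 7.16 degrees, less where a joint would pass 70% of its speed; a pose out of reach is approached as far as the arm can. A call with a gripper value outside its range is refused whole. The fingers move at their own pace and stop on an object; the grip force is fixed at half the most. Time passes only in rows, so rows that repeat a pose let the fingers close. It gives the time, the measured TCP pose, the force, the opening and the grip force at its end, in the units of the state.
- env.state(): the state, without advancing time (a new reading comes with each control period).
- env.read_camera(name): name is "scene" or "top"; returns a dict with "img" (420x560x3 uint8, blue, green, red), "K" (3x3 intrinsics, pixels), "pose" (4x4, takes a point from camera to world coordinates). Camera axes: x right, y down, z forward; pixel columns grow to the right and rows downward; lengths in mm; the calibration is good to about 2 mm. A picture is of the moment at which its call begins. There is no depth.
- env.job_done(): hands the job in; it is judged then, once.
The state is a dict: "t": time; "joints": joint angles; "qvel": joint speeds; "tau": joint torques, N m; "eef_pos": TCP position; "tcp_rot": TCP orientation; "ft_force": force on the tool from outside, world axes, zero at the start; "moment": the same for the moment, N m; "opening": opening from 0.0 (shut) to 1.0 (fully open); "grip_force": force on a finger pad.
Only numpy, scipy, OpenCV 4.12 (cv2) and the standard library are available. Lean on these libraries where they do the work, as an engineer would, in place of code of your own. Each camera call takes 0.05 s, during which the arm holds its last target. There are 200 camera calls.

## Task

Put the bench kit away for the end-of-shift check: take the sample jar, the brass weight, the spirit level and the boss head that stand at the front of the worktop, left of the flat white tool tray, and stand each on the round white mat that shows its outline, upright, centred on the outline and turned to match it (the boss head with its T-handle over the T of the outline). Leave the glass beaker and the dropper bottle where they stand.

Things in the scene. Friction and masses are not known exactly. Their poses are not given: they have to be found in the camera images.
- jar: Closed round sample jar, green with a blue lid, diameter 49, 58 high (the lid is fixed). Stands on the right-hand part of the worktop, at the front, left of the flat white tool tray (look-alikes further right and back belong to the room). Origin: centre of its underside, z up; its turn about z does not matter. Grasp across the diameter.
- weight: Brass calibration weight: round body, diameter 29 and 30 high, then a neck and a round knob 16 wide, 44 high in all. 0.2 kg. Stands on the right-hand part of the worktop, at the front, left of the flat white tool tray (look-alikes further right and back belong to the room). Origin: centre of its underside, z up; its turn about z does not matter.
- level: Spirit level: a straight brass-coloured block 18 (along x) by 70 (along y) by 16 high, with a yellow-green vial rising 4 above its top (only the 16 high block can be gripped). Lies on the right-hand part of the worktop, vial up. Origin: centre of its underside, y along its length, z up; either way round is right.
- boss: Grey cast boss head (stand clamp) lying flat, 48 (x) by 32 (y) by 30 high, 0.16 kg: a block from x = -2 to +24, full width and height, and a 9 thick stem at height 15 to a T-handle bar at x = -22, 24 long along y. Origin: underside, middle of the whole length; -x towards the T-handle. Grasp the block across y, at x = +11. At the front, left of the flat white tool tray (a look-alike is far right).
- boss_bar (a point): Middle of the boss head's T-handle bar, at (-22, 0, 15) in the boss head's frame.
- jar_mat: Round white mat, diameter 92, with a large dark round outline (filled, diameter 52) in its middle: place of the sample jar. It is fixed. Origin: centre of its underside, z up; the top is 3 mm above the worktop; the outline is flat inlay, no recess or raised edge.
- weight_mat: Round white mat, diameter 92, with a small dark round outline (filled, diameter 32) in its middle: place of the brass weight. It is fixed. Origin: centre of its underside, z up; the top is 3 mm above the worktop; the outline is flat inlay, no recess or raised edge.
- level_mat: Round white mat, diameter 92, with a dark bar outline (filled, 21 along x by 73 along y) in its middle: place of the spirit level, its length along the mat's y. It is fixed. Origin: centre of its underside, z up; the top is 3 mm above the worktop; the outline is flat inlay, no recess or raised edge.
- boss_mat: Round white mat, diameter 92, with a dark outline of the boss head seen from above (filled block 28 by 35 with stem and T): place of the boss head. The mat's origin is the middle of the whole outline; the block is towards the mat's +x and the T towards its -x, so a boss head set right has the mat's position and turn. It is fixed. Origin: centre of its underside, z up; the top is 3 mm above the worktop; the outline is flat inlay, no recess or raised edge.
- beaker: Empty clear glass beaker, diameter 54, 65 high, standing beside the kit, not to be disturbed. Behind it stands the penetrometer, a stand with a round dial, 580 high: its base and dial reach forward to x = 0.64 between y = -0.13 and -0.34, so swing the arm past in front of it. Origin: centre of its underside, z up.
- dropper: Brown dropper bottle with a black rubber bulb, diameter 39, 109 high, behind the kit on the right; not to be disturbed. Origin: centre of its underside, z up.
There are look-alikes about, which are no part of the job. Leave any purple or turquoise look-alike of the level alone.

How it is judged:
By the outcome, as a careful person would: the job done as asked, in the order asked, and still so for the second after the job is handed in, with the robot touching nothing.
It also fails if it takes over 120 s, if anything falls off the work surface, if the arm or the gripper's body presses on something with over 40 N, if the wrist force passes 120 N, or if a joint passes its speed limit or range.

## Working session

There is one attempt and no reset: what is moved stays moved. The work goes in short steps, Python scripts to look and compute and a shell command to move; the robot and the scene stay as the last step left them, time stands still between calls to the robot, and variables do not carry over. Pictures are saved under pics/ and viewed, at most 14 in all, crops included, and the job is handed in when it is done.

```bash
ls; mkdir -p pics
python3 - <<'E'
from cell import env
import cv2,numpy as np
for n in("scene","top"):
    r=env.read_camera(n);cv2.imwrite(f"pics/{n}0.png",r["img"]);print(n,r["K"].tolist(),np.round(r["pose"],3).tolist())
s=env.state();print({k:np.round(v,3).tolist() for k,v in s.items()})
E
```

```text
pics
scene [[546.8686248403285, 0.0, 275.8321569948758], [0.0, 546.8686248403285, 214.3438009452496], [0.0, 0.0, 1.0]] [[0.484, -0.591, 0.645, -430.875], [-0.875, -0.345, 0.341, -633.824], [0.021, -0.729, -0.684, 1096.804], [0.0, 0.0, 0.0, 1.0]]
top [[487.788790022918, 0.0, 274.7214591768267], [0.0, 487.788790022918, 220.34297611346403], [0.0, 0.0, 1.0]] [[-0.027, -0.993, 0.111, 405.395], [-1.0, 0.029, 0.014, -108.914], [-0.017, -0.111, -0.994, 1427.71], [0.0, 0.0, 0.0, 1.0]]
{'t': 0.1, 'joints': [-1.214, 0.491, 1.559, -0.0, 1.092, -0.106], 'qvel': [-0.001, -0.001, -0.001, -0.003, -0.0, -0.001], 'tau': [0.003, -61.363, -25.861, 0.069, 0.047, -0.0], 'eef_pos': [278.97, -559.079, 233.159], 'tcp_rot': [-3.141, -0.0, 0.463], 'ft_force': [-0.403, -0.214, 0.076], 'moment': [-0.026, -0.016, 0.047], 'grip_force': 0.0, 'opening': 0.996}
```

View pics/scene0.png

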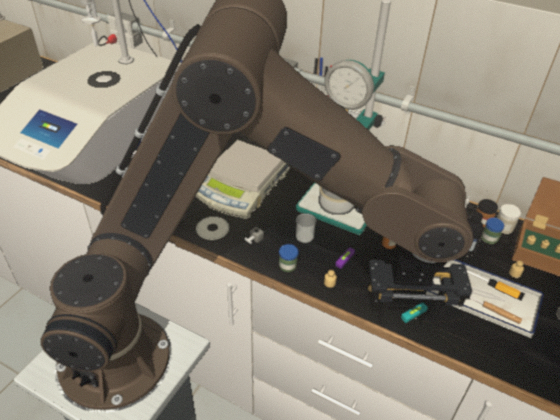

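View pics/top0.png

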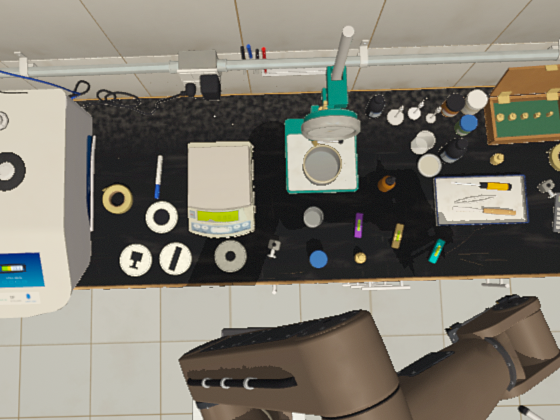

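The top view shows, in order of interest:
- **Kit:** jar (318,259), weight (361,258), brass level (398,236), boss (274,247).
- **Leave alone:** purple level (359,225), turquoise level (437,251), beaker (313,216), dropper (388,184).
- **Other look-alikes:** weights at right (497,158), a blue lid (468,125), a boss at far right (547,186).
- **Mats:** boss (136,260), level (176,258), rings at (161,217) and (231,255), plus a tape roll (117,199).

I'll check these choices in one crop.

Run:
```python
import cv2,numpy as np
im=cv2.imread("pics/top0.png")
a=cv2.resize(im[185:285,95:255],None,fx=5,fy=5,interpolation=cv2.INTER_CUBIC)[:300*2]
a=cv2.resize(im[190:280,100:260],(800,450),interpolation=cv2.INTER_CUBIC);cv2.imwrite("pics/c1.png",a)
b=cv2.resize(im[170:280,260:460],(800,440),interpolation=cv2.INTER_CUBIC);cv2.imwrite("pics/c2.png",b)
```

```text
(no output)
```

View pics/c1.png

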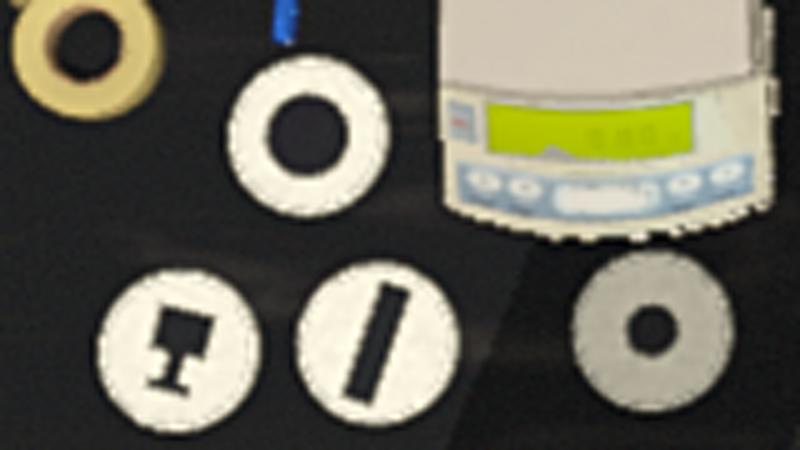

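View pics/c2.png

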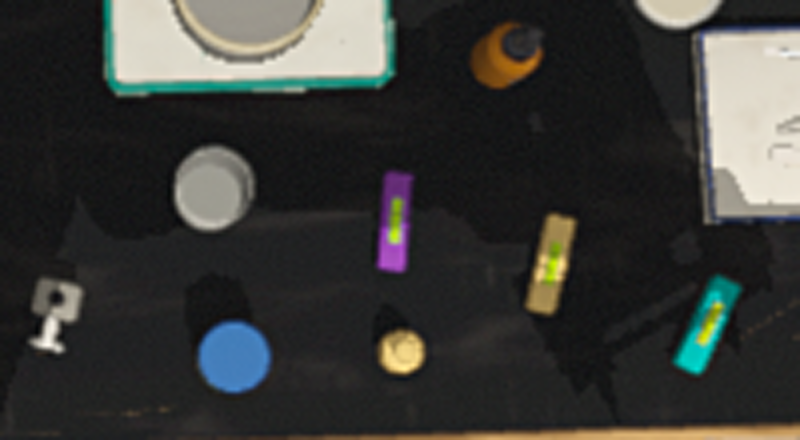

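```bash
cat > h.py <<'E'
import cv2,numpy as np
from cell import env
def cast(r,uv,z):
    uv=np.atleast_2d(np.float64(uv));P=r["pose"]
    d=np.c_[uv,np.ones(len(uv))]@np.linalg.inv(r["K"]).T@P[:3,:3].T;c=P[:3,3]
    return (c+d*((z-c[2])/d[:,2])[:,None])[:,:2]
def proj(r,p):
    q=(np.append(p,1)@np.linalg.inv(r["pose"]).T)[:3]@r["K"].T;return q[:2]/q[2]
UP=8
def blob(r,box,f,z,big=True):
    """mask f(hsv,bgr) in box (u0,v0,u1,v1), upsampled; largest contour in mm on plane z"""
    u0,v0,u1,v1=box;im=cv2.resize(r["img"][v0:v1,u0:u1],None,fx=UP,fy=UP,interpolation=cv2.INTER_CUBIC)
    m=f(cv2.cvtColor(im,cv2.COLOR_BGR2HSV).astype(int),im.astype(int)).astype(np.uint8)
    c=max(cv2.findContours(m,cv2.RETR_EXTERNAL,cv2.CHAIN_APPROX_NONE)[0],key=cv2.contourArea)[:,0]
    uv=(c+.5)/UP-.5+[u0,v0]
    return cast(r,uv,z).astype(np.float32)
def cen(p):
    m=cv2.moments(p.reshape(-1,1,2));return np.array([m["m10"],m["m01"]])/m["m00"]
def rep(n,p):
    (c,s,a)=cv2.minAreaRect(p);b=cv2.boxPoints((c,s,a));e=[b[1]-b[0],b[2]-b[1]];e=max(e,key=np.linalg.norm)
    print(n,"cen",cen(p).round(1),"rect",np.round(c,1),np.round(s,1),"long axis deg",round(np.degrees(np.arctan2(e[1],e[0]))%180,1))
E
python3 - <<'E'
from h import *
r=env.read_camera("top")
V=lambda t:(lambda h,b:h[...,2]>t)
blue=lambda h,b:(h[...,0]>95)&(h[...,0]<120)&(h[...,1]>110)&(h[...,2]>90)
rep("jar58",blob(r,(303,242,334,276),blue,58))
brass=lambda h,b:(h[...,2]>80)&(h[...,1]>50)
rep("weight30",blob(r,(348,246,374,269),V(95),30))
rep("level16",blob(r,(388,220,408,252),V(85),16))
p=blob(r,(264,236,284,262),V(80),20);rep("boss all20",p)
gx=blob(r,(264,236,284,251),V(80),30);rep("bossblock30",gx)
for n,b,t in(("jarmat",(140,198,182,238),120),("weightmat",(209,234,253,276),90),("levelmat",(156,238,196,280),120),("bossmat",(116,240,156,282),120)):
    p=blob(r,b,V(t),3);rep(n,p)
    u0,v0,u1,v1=b
    ir=(lambda t:lambda h,b:(h[...,2]<t))(t)
    i=blob(r,(u0+9,v0+6,u1-9,v1-6) if n!="levelmat" else (167,242,186,275),ir,3);rep("  in",i)
    if n=="bossmat":
        d=i-cen(i);np.save("bm.npy",i)
E
```

```text
jar58 cen [ 447.4 -208.8] rect [ 447.3 -208.6] [50.4 50.3] long axis deg 43.1
weight30 cen [ 448.1 -330. ] rect [ 448.2 -330.2] [32.  30.9] long axis deg 87.3
level16 cen [ 509.2 -442.7] rect [ 509.1 -443.2] [23.8 72.9] long axis deg 163.6
boss all20 cen [484.8 -83.9] rect [481.6 -82.9] [33.4 51.7] long axis deg 165.1
bossblock30 cen [491.3 -86.1] rect [490.1 -85.4] [33.2 32.5] long axis deg 76.6
jarmat cen [585.6 245.5] rect [585.4 245.7] [95.5 94.5] long axis deg 46.2
  in cen [585.9 245.9] rect [585.8 245.8] [47.6 47.7] long axis deg 145.9
weightmat cen [465.1  43.8] rect [465.1  43.6] [94.  92.9] long axis deg 88.5
  in cen [465.4  44.1] rect [465.2  44.2] [28.3 29.3] long axis deg 133.7
levelmat cen [462.2 205. ] rect [462.3 205.2] [94.9 94.8] long axis deg 26.4
  in cen [462.3 205.4] rect [462.4 205.4] [17.7 70. ] long axis deg 160.4
bossmat cen [461.1 321.6] rect [460.8 321.7] [95.3 94.1] long axis deg 88.5
  in cen [466.  320.9] rect [461.2 322.5] [31.5 47.6] long axis deg 164.3
```

```bash
cat > go.py <<'E'
import sys,numpy as np
from cell import env
from scipy.spatial.transform import Rotation as R
# usage: go.py x y z yawdeg -> shift in tool axes from the measured pose
x,y,z,a=map(float,sys.argv[1:5]);s=env.state();M=R.from_euler("xyz",s["tcp_rot"]).as_matrix()
print("rows to:",(M.T@(np.array([x,y,z])-s["eef_pos"])).round(1),round((np.degrees(s["tcp_rot"][2])-a+180)%360-180,1),"from",np.round(s["eef_pos"],1),np.degrees(s["tcp_rot"]).round(1))
E
python3 -m crank '[[31,-24,0,3,95],[61,-48,0,6,95],[92,-72,0,9,95],[122,-95,0,12,95],[153,-119,0,15,95],[184,-143,0,18,95],[214,-167,0,21,95],[245,-191,0,24,95],[275,-214,0,26,95],[306,-238,0,26.5,95]]'; python3 go.py 447.5 -209 30 0
```

```text
t: 0.98
eef_pos: [447.0, -208.0, 233.7]
tcp_rot: [3.141, -0.0, -0.002]
ft_force: [0.9, -0.8, -0.6]
opening: 1.001
grip_force: 0.0
rows to: [  0.5   1.  203.7] -0.1 from [ 447.  -208.   233.7] [ 1.8e+02 -0.0e+00 -1.0e-01]
```

```bash
python3 -m crank '[[0,1,30,0,95],[0,1,60,0,95],[0,1,90,0,95],[0,1,120,0,95],[0,1,145,0,95],[0,1,165,0,95],[0,1,182,0,95],[0,1,194,0,95],[0,1,201,0,95],[0,1,203,0,95]]'; python3 -m crank '[[0,0,0,0,95],[0,0,0,0,30],[0,0,0,0,30],[0,0,0,0,30],[0,0,0,0,30],[0,0,0,0,30],[0,0,0,0,30],[0,0,0,0,30]]'
```

```text
t: 1.82
eef_pos: [446.3, -210.5, 29.6]
tcp_rot: [-3.141, 0.001, 0.0]
ft_force: [-0.3, -0.1, -0.2]
opening: 0.993
grip_force: 0.0
t: 2.48
eef_pos: [446.6, -210.7, 30.7]
tcp_rot: [3.141, -0.0, 0.0]
ft_force: [0.2, 0.2, -0.7]
opening: 0.564
grip_force: 0.0
```

```bash
python3 go.py 447.5 -209 150 0;python3 go.py 585.8 245.7 150 0
```

```text
rows to: [   0.9   -1.7 -119.3] 0.0 from [ 446.6 -210.7   30.7] [180.  -0.   0.]
rows to: [ 139.3 -456.4 -119.3] 0.0 from [ 446.6 -210.7   30.7] [180.  -0.   0.]
```

```bash
python3 -m crank '[[0,0,0,0,30],[0,0,0,0,30],[0,0,0,0,30],[0,0,0,0,30]]'; python3 -m crank '[[0,0,-10,0,30],[0,0,-25,0,30],[0,0,-50,0,30],[0,0,-80,0,30],[0,0,-110,0,30],[0,0,-130,0,30],[0,0,-140,0,30],[0,0,-140,0,30]]'
```

```text
t: 2.82
eef_pos: [446.6, -210.6, 30.7]
tcp_rot: [3.142, -0.0, 0.0]
ft_force: [-0.8, 1.7, 1.4]
opening: 0.5
grip_force: 30.0
t: 3.48
eef_pos: [447.2, -211.1, 173.3]
tcp_rot: [3.139, -0.004, 0.0]
ft_force: [0.1, -0.1, -2.0]
opening: 0.496
grip_force: 30.0
```

```bash
python3 go.py 585.8 245.7 170 0
```

```text
rows to: [ 138.8 -456.7    2.7] 0.0 from [ 447.2 -211.1  173.3] [179.9  -0.2   0. ]
```

```bash
python3 -m crank '[[5,-20,0,0,30],[15,-50,0,0,30],[26,-85,0,0,30],[37,-120,0,0,30],[48,-155,0,0,30],[59,-190,0,0,30],[70,-225,0,0,30],[81,-260,0,0,30],[92,-295,0,0,30],[103,-330,0,0,30]]';python3 -m crank '[[11,-35,0,0,30],[21,-70,0,0,30],[29,-100,0,0,30],[34,-118,0,0,30],[36,-126,0,0,30],[36,-126,0,0,30],[36,-126,0,0,30]]'; python3 go.py 585.8 245.7 34 0
python3 - <<'E'
from h import *
r=env.read_camera("top");cv2.imwrite("pics/t2.png",r["img"])
E
```

```text
t: 4.32
eef_pos: [549.3, 121.2, 169.8]
tcp_rot: [3.141, 0.001, 0.0]
ft_force: [1.3, -0.8, -1.5]
opening: 0.498
grip_force: 30.0
t: 4.9
eef_pos: [585.0, 244.7, 169.8]
tcp_rot: [3.141, 0.001, 0.001]
ft_force: [-0.6, -0.7, -2.4]
opening: 0.499
grip_force: 30.0
rows to: [  1.   -1.1 135.8] 0.0 from [585.  244.7 169.8] [1.8e+02 1.0e-01 0.0e+00]
```

```bash
python3 -m crank '[[0.5,-1,25,0,30],[0.5,-1,55,0,30],[0.5,-1,85,0,30],[0.5,-1,108,0,30],[0.5,-1,122,0,30],[0.5,-1,129,0,30],[0.5,-1,132,0,30],[0.5,-1,134,0,30],[0.5,-1,135,0,30],[0.5,-1,135,0,30]]';python3 go.py 585.8 245.7 34 0
```

```text
t: 5.78
eef_pos: [586.4, 246.2, 36.5]
tcp_rot: [-3.141, -0.001, 0.0]
ft_force: [0.3, 0.1, -2.2]
opening: 0.5
grip_force: 30.0
rows to: [-0.6  0.5  2.5] 0.0 from [586.4 246.2  36.5] [-1.8e+02 -1.0e-01  0.0e+00]
```

```bash
python3 -m crank '[[0,0,1,0,30],[0,0,2,0,30],[0,0,2.5,0,30],[0,0,2.5,0,30]]'; python3 -m crank '[[0,0,0,0,60],[0,0,0,0,70],[0,0,0,0,80],[0,0,0,0,80],[0,0,0,0,80],[0,0,0,0,80]]'; python3 -m crank '[[0,0,-20,0,80],[0,0,-50,0,80],[0,0,-90,0,90],[0,0,-130,0,95],[0,0,-160,0,95],[0,0,-170,0,95]]';python3 go.py 448.2 -330 200 0
```

```text
t: 6.12
eef_pos: [586.3, 246.5, 33.7]
tcp_rot: [-3.141, -0.001, 0.0]
ft_force: [-0.9, 0.8, 3.8]
opening: 0.501
grip_force: 30.0
t: 6.62
eef_pos: [586.0, 246.3, 33.1]
tcp_rot: [3.141, 0.0, 0.0]
ft_force: [0.1, 0.6, 0.4]
opening: 0.827
grip_force: 0.0
t: 7.12
eef_pos: [587.2, 246.8, 208.3]
tcp_rot: [-3.14, -0.007, 0.0]
ft_force: [0.3, -0.9, 0.4]
opening: 0.991
grip_force: 0.0
rows to: [-139.3  576.7    6.3] 0.0 from [587.2 246.8 208.3] [-179.9   -0.4    0. ]
```

```bash
python3 -m crank '[[-5,20,0,0,95],[-14,57,0,0,95],[-23,95,0,0,95],[-32,133,0,0,95],[-41,171,0,0,95],[-50,209,0,0,95],[-60,247,0,0,95],[-69,285,0,0,95],[-78,323,0,0,95],[-87,361,0,0,95]]';python3 -m crank '[[-9,38,0,0,95],[-18,76,0,0,95],[-27,114,0,0,80],[-36,150,0,0,70],[-43,180,0,0,60],[-49,202,0,0,60],[-52,215,0,0,60],[-52,215,0,0,60],[-52,215,0,0,60]]'; python3 go.py 448.2 -330 23 0
python3 - <<'E'
from h import *
r=env.read_camera("top")
blue=lambda h,b:(h[...,0]>95)&(h[...,0]<120)&(h[...,1]>110)&(h[...,2]>90)
rep("jar61",blob(r,(143,198,185,236),blue,61))
V=lambda t:(lambda h,b:h[...,2]>t)
rep("mat",blob(r,(140,198,182,238),V(120),3))
s=env.read_camera("scene");print(proj(s,[448,-330,22]),proj(s,[586,246,61]));cv2.imwrite("pics/s1.png",s["img"])
E
```

```text
t: 7.95
eef_pos: [498.1, -116.3, 202.7]
tcp_rot: [-3.141, 0.001, 0.0]
ft_force: [1.5, -0.0, -0.4]
opening: 0.998
grip_force: 0.0
t: 8.7
eef_pos: [446.9, -329.4, 202.6]
tcp_rot: [-3.141, 0.001, -0.001]
ft_force: [0.3, -0.9, 0.2]
opening: 0.637
grip_force: 0.0
rows to: [  1.4   0.7 179.6] -0.0 from [ 446.9 -329.4  202.6] [-180.    0.   -0.]
jar61 cen [586.1 244.5] rect [586.2 244.7] [47.4 44.5] long axis deg 59.0
mat cen [585.1 245.6] rect [584.9 246.3] [94.5 94.1] long axis deg 87.6
[329.26081728 276.60649873] [177.66187348 165.51416564]
```

View pics/s1.png

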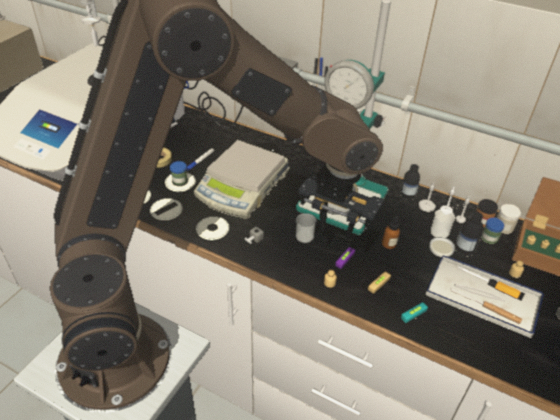

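The jar stands upright on its mat, with its lid at (178,166) within about 1 mm of centre. The weight is at (330,279), where I expected it, so I'll lower onto it.

```bash
python3 -m crank '[[1,0.5,30,0,60],[1,0.5,65,0,60],[1,0.5,100,0,60],[1,0.5,130,0,60],[1,0.5,150,0,60],[1,0.5,165,0,60],[1,0.5,173,0,60],[1,0.5,177,0,60],[1,0.5,179,0,60],[1,0.5,179,0,60]]'; python3 -m crank '[[0,0,0,0,15],[0,0,0,0,15],[0,0,0,0,15],[0,0,0,0,15],[0,0,0,0,15],[0,0,0,0,15],[0,0,0,0,15],[0,0,0,0,15]]'
```

```text
t: 9.63
eef_pos: [448.5, -330.0, 24.6]
tcp_rot: [3.141, -0.001, 0.001]
ft_force: [0.4, -0.4, -0.3]
opening: 0.63
grip_force: 0.0
t: 10.3
eef_pos: [448.2, -330.3, 24.4]
tcp_rot: [3.141, -0.0, 0.0]
ft_force: [-0.4, -0.1, 3.8]
opening: 0.288
grip_force: 29.9
```

```bash
python3 -m crank '[[0,0,-8,0,15],[0,0,-25,0,15],[0,0,-50,0,15],[0,0,-80,0,15],[0,0,-110,0,15],[0,0,-130,0,15],[0,0,-140,0,15],[0,0,-140,0,15]]'; python3 go.py 465.3 44 165 0
```

```text
t: 10.97
eef_pos: [448.6, -330.5, 166.2]
tcp_rot: [3.139, -0.002, 0.0]
ft_force: [0.7, 0.7, -2.1]
opening: 0.285
grip_force: 29.8
rows to: [ 1.680e+01 -3.745e+02  3.000e-01] 0.0 from [ 448.6 -330.5  166.2] [ 1.799e+02 -1.000e-01  0.000e+00]
```

```bash
python3 -m crank '[[1,-20,0,0,15],[2,-50,0,0,15],[4,-85,0,0,15],[5,-120,0,0,15],[7,-155,0,0,15],[8,-190,0,0,15],[10,-225,0,0,15],[12,-260,0,0,15],[14,-295,0,0,15],[15,-325,0,0,15]]';python3 -m crank '[[1,-25,0,0,15],[1.7,-40,0,0,15],[1.7,-47,0,0,15],[1.7,-49.5,0,0,15],[1.7,-49.5,0,0,15],[1.7,-49.5,0,0,15]]'; python3 go.py 465.3 44 27 0
```

```text
t: 11.8
eef_pos: [462.2, -3.1, 162.8]
tcp_rot: [-3.141, 0.002, 0.001]
ft_force: [1.2, -0.3, -2.3]
opening: 0.287
grip_force: 29.8
t: 12.3
eef_pos: [464.6, 43.6, 163.7]
tcp_rot: [3.141, 0.001, -0.0]
ft_force: [0.7, -0.1, -2.2]
opening: 0.288
grip_force: 29.8
rows to: [  0.8  -0.4 136.7] -0.0 from [464.6  43.6 163.7] [180.   0.  -0.]
```

```bash
python3 -m crank '[[0.5,-0.4,25,0,15],[0.5,-0.4,55,0,15],[0.5,-0.4,85,0,15],[0.5,-0.4,108,0,15],[0.5,-0.4,122,0,15],[0.5,-0.4,129,0,15],[0.5,-0.4,132,0,15],[0.5,-0.4,134,0,15],[0.5,-0.4,135,0,15],[0.5,-0.4,135,0,15]]';python3 go.py 465.3 44 27 0
```

```text
t: 13.13
eef_pos: [465.6, 44.5, 29.8]
tcp_rot: [3.141, -0.001, 0.0]
ft_force: [-0.0, -0.4, -1.1]
opening: 0.287
grip_force: 29.8
rows to: [-0.3  0.5  2.8] 0.0 from [465.6  44.5  29.8] [ 1.8e+02 -1.0e-01  0.0e+00]
```

```bash
python3 -m crank '[[0,0,1,0,15],[0,0,2,0,15],[0,0,2.4,0,15],[0,0,2.4,0,15]]'; python3 -m crank '[[0,0,0,0,30],[0,0,0,0,40],[0,0,0,0,60],[0,0,0,0,60],[0,0,0,0,60],[0,0,0,0,60]]'; python3 -m crank '[[0,0,-20,0,60],[0,0,-50,0,60],[0,0,-90,0,60],[0,0,-130,0,60],[0,0,-160,0,60],[0,0,-170,0,60]]';python3 go.py 509.2 -443 200 -16.4
```

```text
t: 13.47
eef_pos: [465.5, 44.7, 27.3]
tcp_rot: [3.141, -0.001, 0.0]
ft_force: [-0.7, -0.6, 5.3]
opening: 0.284
grip_force: 30.0
t: 13.97
eef_pos: [465.2, 44.7, 26.7]
tcp_rot: [3.142, 0.0, 0.0]
ft_force: [-0.0, -0.3, -0.1]
opening: 0.599
grip_force: 0.0
t: 14.47
eef_pos: [466.3, 44.7, 201.0]
tcp_rot: [3.141, -0.006, 0.0]
ft_force: [1.0, 0.3, 0.1]
opening: 0.63
grip_force: 0.0
rows to: [ 42.7 487.8   1.4] 16.4 from [466.3  44.7 201. ] [180.   -0.3   0. ]
```

```bash
python3 -m crank '[[1,20,0,1,60],[4,55,0,3,60],[8,93,0,5,60],[11,131,0,7,60],[14,169,0,9,60],[18,207,0,11,60],[21,245,0,13,60],[25,283,0,14.5,60],[28,321,0,16,60],[31,359,0,16.4,60]]'; python3 go.py 509.2 -443 200 -16.4
```

```text
t: 15.3
eef_pos: [496.0, -316.2, 196.6]
tcp_rot: [-3.142, 0.0, -0.288]
ft_force: [0.5, 0.2, -0.4]
opening: 0.636
grip_force: 0.0
rows to: [ 48.6 117.8  -3.4] -0.1 from [ 496.  -316.2  196.6] [-180.     0.   -16.5]
```

```bash
python3 -m crank '[[14,34,0,0,60],[27,66,0,0,60],[38,92,0,0,60],[44,107,0,0,60],[48,116,0,0,60],[48,116,0,0,60],[48,116,0,0,60]]'; python3 go.py 509.2 -443 22 -16.4
python3 - <<'E'
from h import *
r=env.read_camera("top")
brass=lambda h,b:(h[...,0]>14)&(h[...,0]<30)&(h[...,1]>60)&(h[...,2]>80)
V=lambda t:(lambda h,b:h[...,2]>t)
rep("w33",blob(r,(219,243,243,267),lambda h,b:(h[...,1]>55)&(h[...,2]>90),33))
rep("mat",blob(r,(209,234,253,276),V(90),3))
im=r["img"];cv2.imwrite("pics/c3.png",cv2.resize(im[185:285,100:260],(800,500),interpolation=cv2.INTER_CUBIC))
E
```

```text
t: 15.88
eef_pos: [509.5, -438.5, 196.4]
tcp_rot: [-3.141, 0.001, -0.286]
ft_force: [-0.4, 0.1, -0.3]
opening: 0.636
grip_force: 0.0
rows to: [  1.1   4.5 174.4] 0.0 from [ 509.5 -438.5  196.4] [-180.     0.   -16.4]
w33 cen [465.3  43. ] rect [465.1  43.1] [31.5 30. ] long axis deg 72.0
mat cen [465.   43.1] rect [465.   42.8] [93.6 95.1] long axis deg 92.8
```

View pics/c3.png

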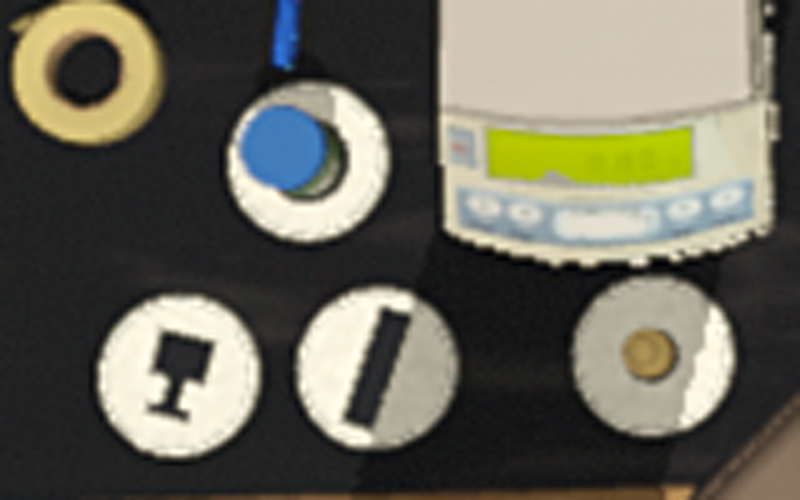

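Jar (crop 283,148 for the lid, base over its outline) and weight (650,354) are both centred on their mats. Next is the level.

```bash
python3 -m crank '[[1,4,30,0,60],[1,4,65,0,60],[1,4,100,0,60],[1,4,130,0,60],[1,4,150,0,60],[1,4,162,0,60],[1,4,169,0,60],[1,4,172,0,60],[1,4,173,0,60],[1,4,173,0,60]]'; python3 go.py 509.2 -443 21.5 -16.4
python3 - <<'E'
from h import *
r=env.read_camera("top");cv2.imwrite("pics/c4.png",cv2.resize(r["img"][190:280,340:460],(800,600),interpolation=cv2.INTER_CUBIC))
E
```

```text
t: 16.77
eef_pos: [510.0, -443.4, 24.9]
tcp_rot: [3.141, -0.001, -0.286]
ft_force: [0.2, 0.3, -0.5]
opening: 0.631
grip_force: 0.0
rows to: [-0.8 -0.2  3.4] 0.0 from [ 510.  -443.4   24.9] [ 1.799e+02 -1.000e-01 -1.640e+01]
```

View pics/c4.png

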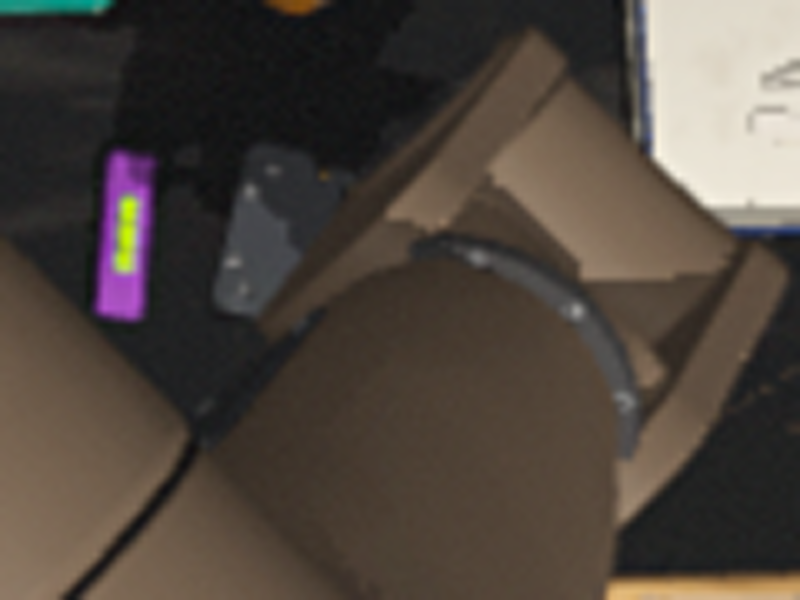

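The arm hides the grasp in this view, with the gripper body at about (270,230). The purple look-alike (125,235) is clear of it. I'll go down the last 3 mm and close.

```bash
python3 -m crank '[[0,0,2,0,60],[0,0,3,0,60],[0,0,3,0,5],[0,0,3,0,5],[0,0,3,0,5],[0,0,3,0,5],[0,0,3,0,5],[0,0,3,0,5],[0,0,3,0,5],[0,0,3,0,5]]'; python3 -m crank '[[0,0,0,0,5],[0,0,0,0,5],[0,0,0,0,5]]'
```

```text
t: 17.65
eef_pos: [509.5, -443.3, 20.8]
tcp_rot: [3.141, -0.0, -0.286]
ft_force: [0.3, -0.4, 0.2]
opening: 0.188
grip_force: 30.0
t: 17.9
eef_pos: [509.5, -443.2, 20.7]
tcp_rot: [3.142, -0.0, -0.286]
ft_force: [0.2, -0.2, 0.2]
opening: 0.191
grip_force: 30.0
```

```bash
python3 -m crank '[[0,0,-8,0,5],[0,0,-25,0,5],[0,0,-50,0,5],[0,0,-80,0,5],[0,0,-110,0,5],[0,0,-130,0,5],[0,0,-140,0,5],[0,0,-140,0,5]]'; python3 go.py 462.3 205.3 165 -19.6
```

```text
t: 18.57
eef_pos: [510.0, -443.7, 163.4]
tcp_rot: [3.14, -0.003, -0.286]
ft_force: [0.4, -0.3, -0.7]
opening: 0.19
grip_force: 30.0
rows to: [-228.8 -609.2   -3.6] 3.2 from [ 510.  -443.7  163.4] [179.9  -0.2 -16.4]
```

```bash
python3 -m crank '[[-6,-17,0,0,5],[-16,-43,0,0.5,5],[-29,-76,0,1,5],[-42,-111,0,1.5,5],[-55,-146,0,2,5],[-68,-181,0,2.5,5],[-81,-216,0,3,5],[-94,-251,0,3.2,5],[-107,-286,0,3.2,5],[-120,-321,0,3.2,5]]'; python3 go.py 462.3 205.3 165 -19.6
```

```text
t: 19.4
eef_pos: [483.8, -99.6, 159.5]
tcp_rot: [3.142, 0.002, -0.342]
ft_force: [0.8, 0.5, -1.5]
opening: 0.188
grip_force: 30.0
rows to: [-122.6 -280.    -5.3] -0.0 from [483.8 -99.6 159.5] [ 1.80e+02  1.00e-01 -1.96e+01]
```

```bash
python3 -m crank '[[-14,-33,0,0,5],[-29,-66,0,0,5],[-44,-100,0,0,5],[-59,-134,0,0,5],[-74,-168,0,0,5],[-89,-202,0,0,5],[-102,-232,0,0,5],[-112,-255,0,0,5],[-118,-269,0,0,5],[-121,-276,0,0,5]]';python3 -m crank '[[0,0,0,0,5],[0,0,0,0,5]]'; python3 go.py 462.3 205.3 23.7 -19.6
```

```text
t: 20.23
eef_pos: [462.5, 200.9, 159.4]
tcp_rot: [3.14, 0.002, -0.34]
ft_force: [0.1, -0.1, -1.2]
opening: 0.188
grip_force: 30.0
t: 20.4
eef_pos: [463.1, 198.8, 160.0]
tcp_rot: [3.141, 0.001, -0.341]
ft_force: [0.3, 0.7, 0.2]
opening: 0.184
grip_force: 30.0
rows to: [ -2.8  -6.  136.3] 0.0 from [463.1 198.8 160. ] [ 1.799e+02  1.000e-01 -1.960e+01]
```

```bash
python3 -m crank '[[-2.5,-6,25,0,5],[-2.5,-6,55,0,5],[-2.5,-6,85,0,5],[-2.5,-6,108,0,5],[-2.5,-6,122,0,5],[-2.5,-6,129,0,5],[-2.5,-6,132,0,5],[-2.5,-6,133,0,5],[-2.5,-6,133,0,5],[-2.5,-6,133,0,5]]';python3 go.py 462.3 205.3 23.7 -19.6
```

```text
t: 21.23
eef_pos: [463.6, 205.6, 28.6]
tcp_rot: [-3.141, -0.001, -0.342]
ft_force: [-0.6, -1.5, 0.0]
opening: 0.188
grip_force: 30.0
rows to: [-1.1  0.7  4.9] 0.0 from [463.6 205.6  28.6] [-1.80e+02 -1.00e-01 -1.96e+01]
```

```bash
python3 -m crank '[[-0.7,0.3,2,0,5],[-0.7,0.3,3.5,0,5],[-0.7,0.3,4.5,0,5],[-0.7,0.3,4.7,0,5],[-0.7,0.3,4.7,0,5]]'; python3 -m crank '[[0,0,0,0,25],[0,0,0,0,35],[0,0,0,0,50],[0,0,0,0,50],[0,0,0,0,50],[0,0,0,0,50]]'; python3 -m crank '[[0,0,-20,0,50],[0,0,-50,0,50],[0,0,-90,0,60],[0,0,-130,0,60],[0,0,-160,0,60],[0,0,-170,0,60]]'
python3 go.py 492 -86 200 -15
```

```text
t: 21.65
eef_pos: [462.4, 205.7, 23.7]
tcp_rot: [-3.141, -0.001, -0.342]
ft_force: [-1.4, -1.3, 9.7]
opening: 0.191
grip_force: 30.0
t: 22.15
eef_pos: [462.3, 205.6, 22.9]
tcp_rot: [3.141, 0.0, -0.342]
ft_force: [-0.1, 0.7, -0.6]
opening: 0.509
grip_force: 0.0
t: 22.65
eef_pos: [463.4, 206.0, 197.3]
tcp_rot: [-3.138, -0.005, -0.342]
ft_force: [0.3, 0.0, -0.1]
opening: 0.626
grip_force: 0.0
rows to: [124.8 265.5  -3. ] -4.6 from [463.4 206.  197.3] [-179.8   -0.3  -19.6]
```

```bash
python3 -m crank '[[8,17,0,-1,60],[22,47,0,-2,60],[38,80,0,-3,60],[54,115,0,-4,60],[70,149,0,-5,60],[86,183,0,-5,60],[100,213,0,-5,60],[112,238,0,-5,60],[120,255,0,-5,60],[124,264,0,-5,60]]';python3 -m crank '[[0,0,0,0,60],[0,0,0,0,60]]'; python3 go.py 492.3 -85.6 22 -14.5
python3 - <<'E'
from h import *
r=env.read_camera("top")
cv2.imwrite("pics/c5.png",cv2.resize(r["img"][230:290,110:190],(800,600),interpolation=cv2.INTER_CUBIC))
E
```

```text
t: 23.48
eef_pos: [490.6, -86.8, 192.4]
tcp_rot: [3.141, 0.001, -0.257]
ft_force: [0.1, 0.4, -0.7]
opening: 0.631
grip_force: 0.0
t: 23.65
eef_pos: [490.4, -84.3, 192.6]
tcp_rot: [-3.141, 0.001, -0.255]
ft_force: [-0.2, 0.1, -0.0]
opening: 0.634
grip_force: 0.0
rows to: [  2.3   0.8 170.6] -0.1 from [490.4 -84.3 192.6] [-180.     0.   -14.6]
```

View pics/c5.png

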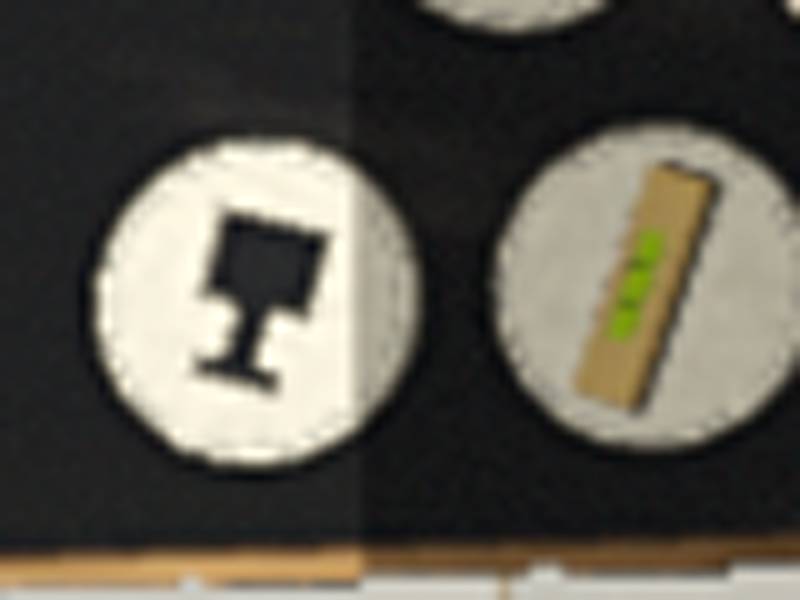

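The level (645,288) lies along its bar, with the slight leftward parallax I'd expect for its height. The boss mat's T points down and left from its block, the same way as the boss. I'll grasp the boss now and measure the level while I'm there.

```bash
python3 -m crank '[[2,1,30,0,60],[2,1,65,0,60],[2,1,100,0,60],[2,1,125,0,60],[2,1,143,0,60],[2,1,155,0,60],[2,1,162,0,60],[2,1,166,0,60],[2,1,168,0,60],[2,1,168,0,60]]'; python3 go.py 492.3 -85.6 22 -14.5
python3 - <<'E'
from h import *
r=env.read_camera("top")
rep("level19",blob(r,(166,240,188,276),lambda h,b:(h[...,1]>60),19))
V=lambda t:(lambda h,b:h[...,2]>t)
rep("mat",blob(r,(156,238,196,280),V(90),3))
E
```

```text
t: 24.53
eef_pos: [492.5, -85.8, 25.3]
tcp_rot: [3.142, -0.0, -0.254]
ft_force: [0.3, -0.1, 0.1]
opening: 0.628
grip_force: 0.0
rows to: [-0.3 -0.1  3.3] -0.0 from [492.5 -85.8  25.3] [180.   -0.  -14.5]
level19 cen [453.4 198.5] rect [458.  197.3] [63.7 93.5] long axis deg 179.6
mat cen [427.4 210.6] rect [434.3 204.1] [117.8  67.6] long axis deg 88.5
```

```bash
python3 -m crank '[[0,0,1.5,0,60],[0,0,2.5,0,60],[0,0,2.5,0,20],[0,0,2.5,0,20],[0,0,2.5,0,20],[0,0,2.5,0,20],[0,0,2.5,0,20],[0,0,2.5,0,20],[0,0,2.5,0,20],[0,0,2.5,0,20]]'; python3 go.py 0 0 0 0; python3 -m crank '[[0,0,-8,0,20],[0,0,-25,0,20],[0,0,-50,0,20],[0,0,-80,0,20],[0,0,-110,0,20],[0,0,-130,0,20],[0,0,-140,0,20],[0,0,-140,0,20]]'; python3 go.py 471.7 319.1 165 -15.5
```

```text
t: 25.42
eef_pos: [492.4, -86.1, 22.6]
tcp_rot: [3.142, -0.0, -0.254]
ft_force: [-0.3, 0.3, 1.7]
opening: 0.333
grip_force: 30.0
rows to: [-498.2   40.6   22.5] -14.6 from [492.4 -86.1  22.6] [180.   -0.  -14.6]
t: 26.08
eef_pos: [492.9, -86.3, 164.5]
tcp_rot: [3.141, -0.004, -0.254]
ft_force: [0.5, 0.1, -1.8]
opening: 0.335
grip_force: 30.0
rows to: [-122.5 -387.    -1. ] 0.9 from [492.9 -86.3 164.5] [180.   -0.2 -14.6]
```

```bash
python3 -m crank '[[-6,-18,0,0,20],[-15,-48,0,0.3,20],[-26,-82,0,0.6,20],[-37,-117,0,0.9,20],[-48,-152,0,0.9,20],[-59,-187,0,0.9,20],[-70,-222,0,0.9,20],[-81,-256,0,0.9,20],[-91,-288,0,0.9,20],[-101,-319,0,0.9,20]]';python3 -m crank '[[-9,-28,0,0,20],[-15,-47,0,0,20],[-19,-59,0,0,20],[-21,-66,0,0,20],[-21,-66,0,0,20],[-21,-66,0,0,20]]'; python3 go.py 471.7 319.1 25.6 -15.5
python3 - <<'E'
from h import *
r=env.read_camera("top");cv2.imwrite("pics/t6.png",r["img"])
E
```

```text
t: 26.92
eef_pos: [473.9, 249.7, 160.8]
tcp_rot: [3.14, 0.002, -0.27]
ft_force: [0.9, 0.0, -2.0]
opening: 0.336
grip_force: 30.0
t: 27.42
eef_pos: [472.2, 316.5, 161.8]
tcp_rot: [3.141, 0.001, -0.27]
ft_force: [0.6, 0.2, -2.2]
opening: 0.334
grip_force: 30.0
rows to: [ -1.1  -2.5 136.2] 0.0 from [472.2 316.5 161.8] [179.9   0.  -15.5]
```

```bash
python3 -m crank '[[-1,-2.5,25,0,20],[-1,-2.5,55,0,20],[-1,-2.5,85,0,20],[-1,-2.5,108,0,20],[-1,-2.5,122,0,20],[-1,-2.5,129,0,20],[-1,-2.5,132,0,20],[-1,-2.5,133,0,20],[-1,-2.5,133,0,20],[-1,-2.5,133,0,20]]';python3 go.py 471.7 319.1 25.6 -15.5
```

```text
t: 28.3
eef_pos: [472.5, 320.0, 30.5]
tcp_rot: [-3.141, -0.001, -0.27]
ft_force: [0.5, -0.1, -1.0]
opening: 0.337
grip_force: 30.0
rows to: [-0.5  1.   4.9] 0.0 from [472.5 320.   30.5] [-1.799e+02 -1.000e-01 -1.550e+01]
```

```bash
python3 -m crank '[[-0.4,0.8,2,0,20],[-0.4,0.8,3.5,0,20],[-0.4,0.8,4.3,0,20],[-0.4,0.8,4.5,0,20],[-0.4,0.8,4.5,0,20]]'; python3 -m crank '[[0,0,0,0,40],[0,0,0,0,50],[0,0,0,0,60],[0,0,0,0,60],[0,0,0,0,60],[0,0,0,0,60]]'; python3 -m crank '[[0,0,-20,0,60],[0,0,-50,0,60],[0,0,-90,0,60],[0,0,-130,0,60],[0,0,-160,0,60],[0,0,-170,0,60]]'; python3 -m crank '[[-5,20,0,0,60],[-5,55,0,0,60],[-5,90,0,0,60],[-5,125,0,0,60],[-5,160,0,0,60],[-5,195,0,0,60],[-5,230,0,0,60],[0,265,0,0,60],[10,300,0,0,60],[20,335,0,0,60]]';python3 -m crank '[[10,30,0,0,60],[15,65,0,0,60],[20,100,0,0,60],[22,120,0,0,60],[22,120,0,0,60],[22,120,0,0,60]]'
python3 - <<'E'
from h import *
r=env.read_camera("top")
V=lambda t:(lambda h,b:h[...,2]>t)
rep("level19",blob(r,(166,240,190,276),lambda h,b:(h[...,1]>60)&(h[...,2]>90),19))
rep("levelmat",blob(r,(156,238,196,280),V(80),3))
rep("bossmat",blob(r,(116,240,156,282),V(80),3))
cv2.imwrite("pics/c7.png",cv2.resize(r["img"][230:290,110:190],(800,600),interpolation=cv2.INTER_CUBIC))
s=env.read_camera("scene");cv2.imwrite("pics/s7.png",s["img"])
E
```

```text
t: 28.72
eef_pos: [471.5, 319.3, 25.6]
tcp_rot: [-3.141, -0.0, -0.27]
ft_force: [-1.6, -1.3, 5.9]
opening: 0.333
grip_force: 30.0
t: 29.22
eef_pos: [471.4, 319.2, 24.9]
tcp_rot: [3.142, -0.0, -0.27]
ft_force: [0.7, 0.5, 0.4]
opening: 0.623
grip_force: 0.0
t: 29.72
eef_pos: [472.5, 319.9, 199.7]
tcp_rot: [-3.137, -0.005, -0.27]
ft_force: [0.5, 0.6, -0.0]
opening: 0.629
grip_force: 0.0
t: 30.55
eef_pos: [400.5, -10.4, 194.8]
tcp_rot: [3.141, 0.0, -0.27]
ft_force: [0.8, -0.1, 0.8]
opening: 0.632
grip_force: 0.0
t: 31.05
eef_pos: [390.0, -131.1, 194.6]
tcp_rot: [-3.141, 0.001, -0.273]
ft_force: [0.2, 1.0, -0.2]
opening: 0.631
grip_force: 0.0
level19 cen [461.9 205.3] rect [462.1 204.9] [22.6 71.8] long axis deg 161.2
levelmat cen [462.3 205.1] rect [462.6 204.9] [94.7 93.7] long axis deg 88.5
bossmat cen [461.2 322. ] rect [461.2 322.2] [95.5 96.4] long axis deg 178.9
```

View pics/c7.png

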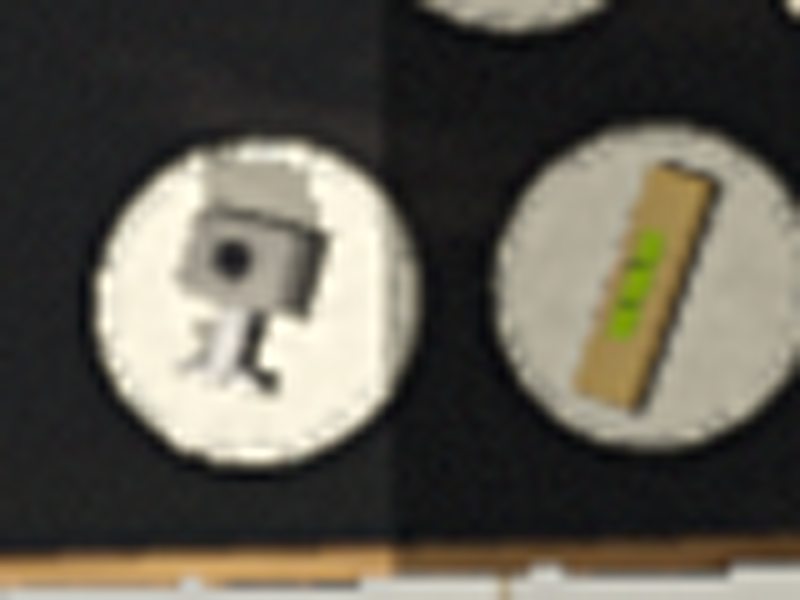

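View pics/s7.png

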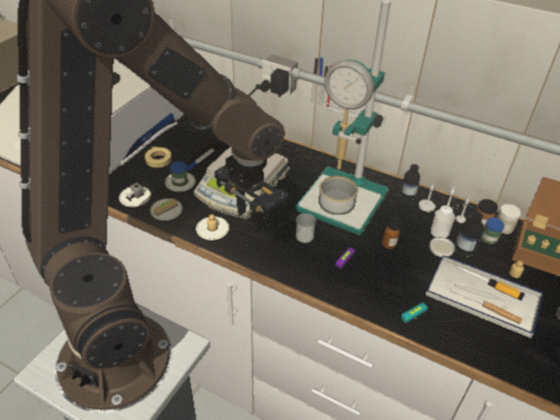

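All four items are on their mats, and the beaker (305,229), dropper (392,235) and both look-alikes are undisturbed. One numeric check on the boss: is the hole in its top in the same place relative to the outline as it was relative to the boss before?

Run:
```python
from h import *
r=env.read_camera("top")
old=dict(r);old["img"]=cv2.imread("pics/top0.png")
dark=lambda t:(lambda h,b:h[...,2]<t)
for n,q,b,z in(("before",old,(270,240,278,248),30),("after",r,(130,252,137,259),33)):
    rep(n,blob(q,b,dark(80),z))
print(cast(r,[132.7,255.2],33))
# top face corners by eye in crop c7 (u,v): block top
c=np.array([[205,208],[290,222],[278,312],[185,285]])/10-.45+[110,230]
print(cast(r,c,33).round(1),cast(r,c,33).mean(0))
print("expected block centre",np.array([461.2,322])+11*np.array([np.cos(.27),-np.sin(.27)]))
```

```text
before cen [494. -84.] rect [494.4 -83.9] [11.1 11. ] long axis deg 15.2
after cen [472.3 319.9] rect [472.5 319.7] [9.6 8.5] long axis deg 44.6
[[472.9058226  320.13569866]]
[[487.  327.9]
 [482.3 303.3]
 [456.7 306.7]
 [465.1 333.5]] [472.78315958 317.8328428 ]
expected block centre [471.80147986 319.0659542 ]
```

```bash
python3 -c "from cell import env; print(env.job_done())"
```

```text
the job is handed in; nothing more can be done
None
```

The jar, weight, level and boss head were put on their mats in that order and the job was handed in; each measured within about 1–2 mm of its outline's centre, the level and boss head were turned to match, and the beaker and dropper bottle were left where they stood.

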